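Set the flask press: seat the screw, ease it a quarter turn, hold for the lock nut

ROBOT

A 6-joint arm with a two-finger parallel gripper is mounted at the origin on a cart in front of the work surface, level with it; the furniture and walls round the work are solid. World frame = base frame: x ahead of the robot, y to its left, z up, the work surface at z = 0. Lengths are in m, angles in degrees, forces in N, time in s.
With the tool pointing down it reaches from about 0.375 to 0.9 m from the base axis. Payload 3.1 kg.
Tool frame: the origin (TCP) lies midway between the tips of the shut fingers; the grasp point (between the pads) lies 19 mm behind it (r.grasp_offset is the distance from the TCP to the grasp point, in m); z points along the fingers, y is the line along which they close (so a half turn about z gives the same grasp; the last joint's range is limited). The gripper opens to 85 mm and grips with 20 to 120 N. Pads are 22 mm wide; open, the fingers measure 114 mm over their backs; the gripper's body (76 mm by 85 mm) begins 54 mm behind the grasp point. The pads swing forward as they close: fully open they stand 13 mm farther back than shut.
Start: joints at [-74.628, 30.224, 82.088, -0, 67.689, -10.227], TCP at [0.27, -0.564, 0.231] pointing down, gripper open.
Joint ranges: [-176.69, 176.69], [-43.24, 126.21], [12.49, 139.97], [-82, 262], [0, 151.66], [-163.58, 163.58]. Speed limits (degrees/s): [159.86, 159.86, 180, 180, 180, 180].

INTERFACE

Orientations are given as a 3x3 rotation matrix whose columns are the frame's x, y, z axes.
In Python, from plant import readout, optics, job_done, r gives the robot as it stands. The module is installed in compiled form; this text tells all that it offers.
- The arm moves only by the shell command python3 -m creep 'ROWS' [FORCE]. ROWS is JSON, a list of rows, each a list of 3 entries, a list of its own where there are three numbers: the shift along the tool's x, y, z in mm, then the turn, a rotation vector about the tool's x, y, z in degrees, then the finger opening in mm, from 0 to 85.4. A call has 1 to 20 rows; each row is the pose to reach, as a shift and turn from the pose commanded when the call began, along the tool's axes at that moment; what a row does not reach only later rows make up. A row lasts 1/10 s, in which the tool goes at most 50 mm and 8.59 degrees, less where a joint would pass 70% of its speed; a pose out of reach is approached as far as the arm can. A call with a gripper value outside its range is refused whole. The fingers move at their own pace and stop on an object; FORCE is the grip in N (left out, the last holds). Time passes only in rows, so rows that repeat a pose let the fingers close. It gives the time, the measured TCP pose, the force, the opening and the grip force at its end, in the units of the state.
- readout.sense(): the state, without advancing time (a new reading comes with each control period).
- optics.capture(name): name is "side" or "top" or "wrist"; returns (picture, depth): 384x512x3 uint8, red, green, blue; 384x512 float32, m along the optical axis (not along the pixel's ray), 0 where there is no reading.
- optics.get_calibration(name): a dict with "mtx" (3x3 intrinsics, pixels), "R" (3x3) and "t" (3): a world point X has camera coordinates R X + t. Camera axes: x right, y down, z forward; pixel columns grow to the right and rows downward; lengths in m; the calibration is good to about 2 mm. A picture is of the moment at which its call begins: read the wrist's pose just before it. get_calibration takes no time and is no camera call; for the wrist camera it gives the pose at the moment of the call.
- job_done(): hands the job in; it is judged then, once.
The state is a dict: "clock": time; "joint_positions": joint angles; "joint_vel": joint speeds; "effort": joint torques, N m; "ee_pos": TCP position; "orientation": TCP orientation; "ft_force": force on the tool from outside, world axes, zero at the start; "wrist_torque": the same for the moment, N m; "gripper_width": finger opening in m; "finger_force": force on a finger pad.
Only numpy, scipy, OpenCV 4.12 (cv2) and the standard library are available. Lean on these libraries where they do the work, as an engineer would, in place of code of your own. Each camera call takes 0.05 s, during which the arm holds its last target. There are 200 camera calls.

TASK

One of the two flask presses has the tall closed flask in it, the other only a low open half flask that is not ready. On the press with the closed flask, turn the thumbscrew clockwise until the foot seats on the flask lid, hand-tight without forcing it, then back it off a quarter turn so the setting stone has room to expand, and finish still gripping the thumbscrew steady there so the lock nut can be nipped up. Leave the other press's screw and the things standing about alone.

Things in the scene. Friction and masses are not known exactly. Their poses are not given: they have to be found in the camera images.
- press_0: bench flask press on the robot's left, identical to the other: grey base 126 x 176 x 18 mm, two steel columns 144 mm apart along its own y, a cross bar (top 136 mm above the worktop) with a boss and a loosened hexagonal lock nut 33 mm across on it (nut top 151 mm). Stands fixed on the worktop; origin under the base's centre, on the screw's vertical axis, z up
- press_1: bench flask press on the robot's right, identical to the other: grey base 126 x 176 x 18 mm, two steel columns 144 mm apart along its own y, a cross bar (top 136 mm above the worktop) with a boss and a loosened hexagonal lock nut 33 mm across on it (nut top 151 mm). Stands fixed on the worktop; origin under the base's centre, on the screw's vertical axis, z up
- flask: the closed flask: round brass denture flask with its lid on, 104 mm across, 58 mm tall, with two small bolted ears; sits immovably on the round platen of one of the presses, 22 mm above the worktop. Origin: centre of its underside, on that press's screw axis
- flask_top (a point): centre of the closed flask's flat lid top (58 mm above its underside, 80 mm above the worktop), where the foot seats
- half_flask: the open half flask: round brass lower half, 104 mm across, 32 mm tall, filled with plaster from which a stone cast's teeth rise to 45 mm above its underside; sits on the other press's platen. Origin: centre of its underside
- foot_face_0 (a point): centre of the underside of press_0's pressing foot (steel disc 54 mm across; it does not turn, only travels up and down)
- foot_face_1 (a point): the same point of press_1's foot
- wing_0 (a point): grip point on press_0's screw axis, in its steel spade-shaped wing: 46 mm wide along this point's x, 10 mm thick along its y, 28 mm tall; the point lies 6 mm below the top edge, 22 mm above the bottom edge (below follows a collar 24 mm across). Turns and travels with the screw: 0.187 m above the worktop with the foot on the closed flask, 0.190 to 0.194 m at the start
- wing_1 (a point): grip point on press_1's screw axis, in its steel spade-shaped wing: 46 mm wide along this point's x, 10 mm thick along its y, 28 mm tall; the point lies 6 mm below the top edge, 22 mm above the bottom edge (below follows a collar 24 mm across). Turns and travels with the screw: 0.187 m above the worktop with the foot on the closed flask, 0.190 to 0.194 m at the start
- wing_end_0 (a point): end of press_0's wing: 23 mm from the screw axis along the wing, at the height of wing_0
- wing_end_1 (a point): the same point of press_1's wing
- screw_0 (a joint): turn of press_0's thumbscrew, rad, 0 to 7.5; grows clockwise seen from above, driving wing and foot straight down 12 mm a full turn. Light even drag 0.06 N m; stays where left. Stops dead when the foot meets the closed flask: torque then climbs some 0.3 N m per 0.05 rad the hand goes on; each N m presses about 500 N on the lid (0.3 to 0.6 N m is a firm seat). Over the half flask it just runs on
- screw_1 (a joint): turn of press_1's thumbscrew, rad, 0 to 7.5; grows clockwise seen from above, driving wing and foot straight down 12 mm a full turn. Light even drag 0.06 N m; stays where left. Stops dead when the foot meets the closed flask: torque then climbs some 0.3 N m per 0.05 rad the hand goes on; each N m presses about 500 N on the lid (0.3 to 0.6 N m is a firm seat). Over the half flask it just runs on
- foot_0: press_0's foot with the thumbscrew it carries; origin at foot_face_0
- foot_1: press_1's foot with the thumbscrew it carries; origin at foot_face_1
- cast_out: loose bystander: stone dental cast 70 x 78 x 25 mm lying between the presses; origin under its centre
- cup: loose bystander: round white cup, 74 mm across, 50 mm tall, behind the presses; origin under its centre
- tray_u: loose bystander: perforated steel impression tray 80 x 76 x 14 mm, to the right; origin under its centre

How it is judged (in metres and radians):
On the way:
1. the foot of the press with the closed flask is screwed down until it seats on the flask lid (pressing with more than 10 N) (((horizontal distance between flask and press_0 below 0.03 m and contact force between foot_0 and flask above 10 N) or (horizontal distance between flask and press_1 below 0.03 m and contact force between foot_1 and flask above 10 N))), for 0.1 s.
At the end, for the whole second after the job is handed in: on the press with the closed flask the thumbscrew stands still a quarter turn (90 degrees, give or take 20) back from where the foot seats on the lid (joint 3.58 to 4.28, seat at 5.5), the foot is clear of the lid, and the fingers still grip the thumbscrew with more than 2 N (((horizontal distance between flask and press_0 below 0.03 m and value of joint screw_0 between 3.579 and 4.279 rad and velocity of joint screw_0 between -0.15 and 0.15 rad/s and contact force between the fingers and foot_0 above 2 N and contact force between foot_0 and flask below 1 N) or (horizontal distance between flask and press_1 below 0.03 m and value of joint screw_1 between 3.579 and 4.279 rad and velocity of joint screw_1 between -0.15 and 0.15 rad/s and contact force between the fingers and foot_1 above 2 N and contact force between foot_1 and flask below 1 N))); the arm keeps its last pose, push and grip.
It fails at once if the screw is forced: the foot presses on the flask with more than 1500 N (about 3 N m at the wing) (contact force between any of foot_0, foot_1 and flask above 1500 N).
It fails at once if the thumbscrew of the press with the half flask is turned or moved (its wing end by more than 8 mm) ((horizontal distance between flask and press_0 above 0.03 m and distance of wing_end_0 from where it was at the start of the episode above 0.008 m) or (horizontal distance between flask and press_1 above 0.03 m and distance of wing_end_1 from where it was at the start of the episode above 0.008 m)).
It fails at once if the cast, the cup or the impression tray is shoved more than 30 mm (distance of any of cast_out, cup, tray_u from where it was at the start of the episode above 0.03 m).
It also fails if it takes over 58 s, if anything falls off the work surface, if the arm or the gripper's body presses on something with over 40 N, if the wrist force passes 120 N, or if a joint passes its speed limit or range.

## Working session

There is one attempt and no reset: what is moved stays moved. The work goes in short steps, Python scripts to look and compute and a shell command to move; the robot and the scene stay as the last step left them, time stands still between calls to the robot, and variables do not carry over. Pictures are saved under pics/ and viewed, at most 10 in all, crops included, and the job is handed in when it is done.

```bash
mkdir -p pics; python3 - <<'E'
from plant import readout, optics, r
import cv2, numpy as np
s=readout.sense(); print({k:np.round(v,3).tolist() for k,v in s.items()}, r.grasp_offset)
ims=[]
for n in("top","side"):
    p,d=optics.capture(n); np.savez(f"{n}.npz",p=p,d=d); c=optics.get_calibration(n); print(n,c)
    cv2.imwrite(f"pics/{n}0.png",p[:,:,::-1])
E
```

```text
{'clock': 0.0, 'joint_positions': [-74.628, 30.279, 82.158, -0.001, 67.691, -10.228], 'joint_vel': [0.044, 0.056, 0.113, -0.057, -0.075, 0.018], 'effort': [0.0, -44.235, -17.802, -0.0, 0.008, -0.0], 'ee_pos': [0.27, -0.563, 0.23], 'orientation': [[0.902, 0.432, -0.001], [0.432, -0.902, 0.002], [0.0, -0.002, -1.0]], 'ft_force': [0.714, 0.28, -0.347], 'wrist_torque': [0.008, 0.022, 0.001], 'finger_force': 0.0, 'gripper_width': 0.085} 0.0187
top {'mtx': array([[420.48155492,   0.        , 251.83262416],
       [  0.        , 420.48155492, 186.51434961],
       [  0.        ,   0.        ,   1.        ]]), 'R': array([[ 2.78364102e-03, -9.99995317e-01,  1.27199905e-03],
       [-9.92664771e-01, -2.91697513e-03, -1.20864153e-01],
       [ 1.20867298e-01, -9.26226229e-04, -9.92668242e-01]]), 't': array([-0.06804609,  0.52116407,  1.34832275])}
side {'mtx': array([[392.06742477,   0.        , 251.98640487],
       [  0.        , 392.06742477, 190.11547291],
       [  0.        ,   0.        ,   1.        ]]), 'R': array([[ 0.94097957, -0.33841323,  0.00582488],
       [-0.18916339, -0.54009617, -0.82006911],
       [ 0.28066823,  0.77056642, -0.57223486]]), 't': array([-0.53543093,  0.18153404,  1.26792219])}
```

View pics/top0.png

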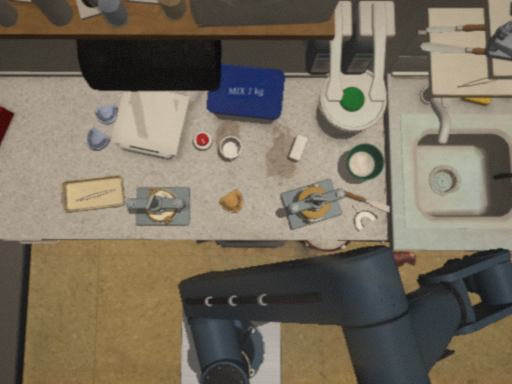

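View pics/side0.png

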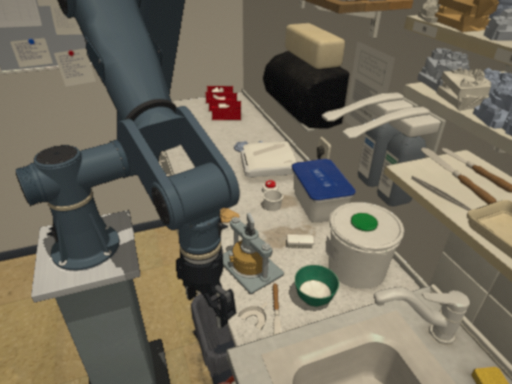

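The top view shows the left press at about (163,205), with a whitish flask, and the right press at (312,203), with a brass one. The side view shows only the right press, at (250,255). I'll enlarge both presses and measure heights.

```bash
cat > h.py <<'E'
import numpy as np
from plant import optics
def cloud(d,c):
    v,u=np.mgrid[:d.shape[0],:d.shape[1]]
    K=c["mtx"]; P=np.stack([(u-K[0,2])/K[0,0]*d,(v-K[1,2])/K[1,1]*d,d],-1)
    X=(P-c["t"])@c["R"]; X[d==0]=np.nan
    return X
def ray(n,u,v,z,c=None):
    c=c or optics.get_calibration(n)
    w=c["R"].T@np.linalg.solve(c["mtx"],[u,v,1.]); o=-c["R"].T@c["t"]
    return o+w*(z-o[2])/w[2]
E
python3 - <<'E'
import numpy as np, cv2
from h import *
a=np.load("top.npz"); X=cloud(a["d"],optics.get_calibration("top")); p=a["p"]
b=np.load("side.npz")["p"]
L=[p[170:240,115:215],p[170:240,262:362],b[200:290,205:305][:70]]
cv2.imwrite("pics/crop.png",np.vstack([np.hstack([cv2.resize(q,(400,280),interpolation=cv2.INTER_CUBIC) for q in L[:2]]),np.hstack([cv2.resize(b[200:300,190:340],(420,280),interpolation=cv2.INTER_CUBIC),np.zeros((280,380,3),np.uint8)])])[:,:,::-1])
for nm,(u0,u1) in {"L":(120,200),"R":(275,350)}.items():
    Y=X[175:235,u0:u1].reshape(-1,3)
    for lo,hi in((.012,.024),(.05,.07),(.072,.088),(.128,.142),(.147,.165),(.18,.21)):
        m=(Y[:,2]>lo)&(Y[:,2]<hi); q=Y[m]
        if len(q)>3: print(nm,lo,hi,len(q),np.round(np.median(q,0),4),np.round((q.max(0)+q.min(0))/2,4),np.round(np.ptp(q,axis=0),3), "pca",np.round(np.degrees(np.arctan2(*np.linalg.svd((q-q.mean(0))[:,:2],full_matrices=False)[2][0][::-1])),1))
E
```

```text
L 0.012 0.024 877 [0.4412 0.2034 0.0184] [0.4774 0.243  0.018 ] [0.165 0.256 0.012] pca -90.2
L 0.05 0.07 328 [0.4387 0.223  0.0534] [0.4583 0.2148 0.0569] [0.116 0.129 0.014] pca -168.9
L 0.128 0.142 429 [0.4577 0.2152 0.1363] [0.4589 0.2285 0.1351] [0.046 0.175 0.014] pca 90.2
L 0.147 0.165 54 [0.4539 0.2217 0.1492] [0.455  0.2303 0.1554] [0.026 0.159 0.017] pca 89.8
L 0.18 0.21 72 [0.4584 0.2274 0.1944] [0.4577 0.2288 0.1909] [0.042 0.023 0.02 ] pca 157.6
R 0.012 0.024 864 [ 0.4624 -0.2381  0.0179] [ 0.4665 -0.2758  0.018 ] [0.166 0.226 0.012] pca 104.2
R 0.05 0.07 59 [ 0.4742 -0.2487  0.0656] [ 0.4688 -0.2492  0.0611] [0.123 0.077 0.018] pca 168.5
R 0.072 0.088 409 [ 0.4545 -0.2591  0.0776] [ 0.4643 -0.2616  0.0792] [0.108 0.099 0.014] pca -162.9
R 0.128 0.142 409 [ 0.4654 -0.2483  0.1364] [ 0.467 -0.261  0.135] [0.076 0.17  0.014] pca -72.7
R 0.147 0.165 44 [ 0.4607 -0.2551  0.1492] [ 0.4657 -0.2628  0.1514] [0.058 0.153 0.009] pca -72.6
R 0.18 0.21 65 [ 0.4666 -0.2598  0.1985] [ 0.467  -0.2603  0.1937] [0.009 0.044 0.019] pca -91.0
```

View pics/crop.png

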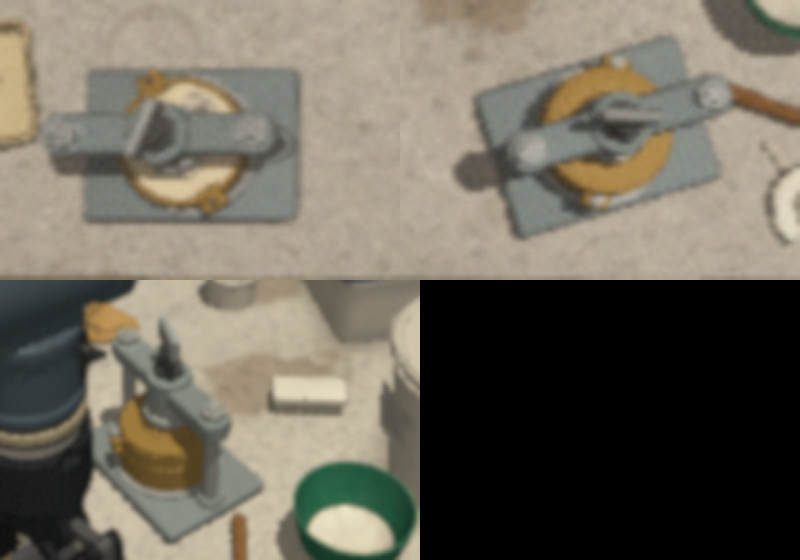

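The right press (press_1) holds the closed flask: the brass lid top is at 79 mm. Its axis is near (0.467, -0.260), the wing lies along world y, and its top is at about 0.198. I'll go above it at z=0.30, turn the tool y across the wing, and look with the wrist camera.

```bash
python3 -m creep '[[[0,0,-35],[0,0,0],85],[[0,0,-70],[0,0,0],85],[[25,-15,-70],[0,0,-8],85],[[55,-33,-70],[0,0,-16],85],[[90,-55,-70],[0,0,-24],85],[[125,-76,-70],[0,0,-32],85],[[160,-97,-70],[0,0,-40],85],[[195,-119,-70],[0,0,-48],85],[[230,-140,-70],[0,0,-56],85],[[265,-161,-70],[0,0,-64],85],[[290,-177,-70],[0,0,-64.4],85],[[309,-188,-70],[0,0,-64.4],85],[[309,-188,-70],[0,0,-64.4],85],[[309,-188,-70],[0,0,-64.4],85]]' 80
python3 - <<'E'
from h import *; import cv2
from plant import readout
s=readout.sense(); print(np.round(s["ee_pos"],4),np.round(s["orientation"],3).tolist(),np.round(s["joint_positions"],1),s["wrist_torque"],s["ft_force"])
c=optics.get_calibration("wrist");p,d=optics.capture("wrist")
np.savez("wrist.npz",p=p,d=d); X=cloud(d,c); cv2.imwrite("pics/w0.png",p[:,:,::-1])
m=(X[...,2]>.185)&(X[...,2]<.21)&(np.hypot(X[...,0]-.467,X[...,1]+.26)<.05)
q=X[m];print(len(q))
if len(q)>5:
    print(np.round(np.median(q,0),4))
    q=q[q[:,2]>np.median(q[:,2])-.004] 
    r=cv2.minAreaRect((q[:,:2]*1000).astype(np.float32)); print(r,np.percentile(q[:,2],[5,50,95]))
E
```

```text
clock: 1.5
ee_pos: [0.4674, -0.2603, 0.301]
orientation: [[-0.001, 1.0, -0.001], [1.0, 0.001, -0.0], [-0.0, -0.001, -1.0]]
ft_force: [0.6, -1.0, -0.5]
gripper_width: 0.0848
finger_force: 0.0
[ 0.4674 -0.2603  0.301 ] [[-0.001, 1.0, -0.001], [1.0, 0.001, -0.0], [-0.0, -0.001, -1.0]] [-41.1  18.7  89.9  -0.   71.4 -41.1] [ 0.01005221  0.02260869 -0.00081544] [ 0.64108852 -0.97111346 -0.54427526]
616
[ 0.4673 -0.2597  0.198 ]
((467.285888671875, -261.44915771484375), (44.70659637451172, 9.94960880279541), 87.63574981689453) [0.19545948 0.19806452 0.19934656]
```

View pics/w0.png

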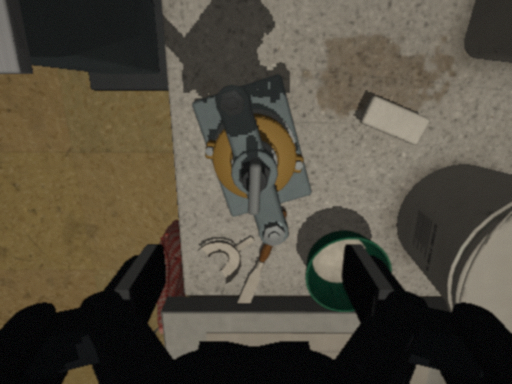

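The wrist view shows the wing at about (255,188) over the closed brass flask. Its measured centre is (0.4673, -0.2605), its size 45 x 10 mm and its top 0.198, all matching the spec. Wing height is therefore about 0.192, leaving about 5 mm or 150° to seat. Next I'll descend and grip.

```bash
python3 -m creep '[[[0,0,30],[0,0,0],85],[[0,0,60],[0,0,0],85],[[0,0,90],[0,0,0],85],[[0,0,110],[0,0,0],85],[[0,0,127],[0,0,0],85],[[0,0,127],[0,0,0],60],[[0,0,127],[0,0,0],30],[[0,0,127],[0,0,0],5],[[0,0,127],[0,0,0],0],[[0,0,127],[0,0,0],0],[[0,0,127],[0,0,0],0],[[0,0,127],[0,0,0],0],[[0,0,127],[0,0,0],0],[[0,0,127],[0,0,0],0]]' 80
python3 -c "
from plant import readout;s=readout.sense();print(s['wrist_torque'],s['joint_positions'])"
```

```text
clock: 2.95
ee_pos: [0.4678, -0.2609, 0.1754]
orientation: [[-0.0, 1.0, 0.001], [1.0, 0.0, -0.001], [-0.001, 0.001, -1.0]]
ft_force: [-0.9, -0.5, 5.7]
gripper_width: 0.0083
finger_force: 78.9
[-0.00758718  0.19992712 -0.03083881] [-4.10983958e+01  2.77364966e+01  9.82519657e+01 -2.48849573e-02
  5.39119405e+01 -4.11007835e+01]
```

```bash
python3 -m creep '[[[0,0,0.13],[0,0,4],0],[[0,0,0.33],[0,0,10],0],[[0,0,0.53],[0,0,16],0],[[0,0,0.77],[0,0,23],0],[[0,0,1],[0,0,30],0],[[0,0,1.23],[0,0,37],0],[[0,0,1.47],[0,0,44],0],[[0,0,1.7],[0,0,51],0],[[0,0,1.93],[0,0,58],0],[[0,0,2.17],[0,0,65],0],[[0,0,2.4],[0,0,72],0],[[0,0,2.63],[0,0,79],0],[[0,0,2.87],[0,0,86],0],[[0,0,3.1],[0,0,93],0],[[0,0,3.33],[0,0,100],0],[[0,0,3.33],[0,0,100],0],[[0,0,3.33],[0,0,100],0]]'
cat > st.py <<'E'
from plant import readout; import numpy as np
s=readout.sense();R=s['orientation'];print("yaw",np.degrees(np.arctan2(R[1][0],R[0][0])),"T",np.round(s['wrist_torque'],3),"F",np.round(s['ft_force'],1),"q6",s['joint_positions'][5])
E
python3 st.py
```

```text
clock: 4.65
ee_pos: [0.469, -0.2623, 0.1721]
orientation: [[0.985, -0.171, 0.004], [-0.171, -0.985, -0.004], [0.004, 0.003, -1.0]]
ft_force: [1.2, -4.2, 5.2]
gripper_width: 0.0084
finger_force: 78.9
yaw -9.857970080982183 T [-0.633 -0.188 -0.062] F [ 1.2 -4.2  5.2] q6 58.76269068454695
```

```bash
python3 -m creep '[[[0,0,0.13],[0,0,4],0],[[0,0,0.3],[0,0,9],0],[[0,0,0.5],[0,0,15],0],[[0,0,0.67],[0,0,20],0],[[0,0,0.83],[0,0,25],0],[[0,0,0.93],[0,0,28],0],[[0,0,1],[0,0,30],0]]'
python3 st.py
python3 - <<'E'
from h import *; import cv2
c=optics.get_calibration("wrist");p,d=optics.capture("wrist")
cv2.imwrite("pics/w1.png",p[:,:,::-1])
E
```

```text
clock: 5.35
ee_pos: [0.4687, -0.2628, 0.1711]
orientation: [[0.767, -0.642, 0.003], [-0.642, -0.767, -0.005], [0.006, 0.002, -1.0]]
ft_force: [0.5, -6.2, 5.6]
gripper_width: 0.0085
finger_force: 78.8
yaw -39.92339360540932 T [-0.912 -0.013  0.022] F [ 0.5 -6.2  5.6] q6 88.85493512269395
```

View pics/w1.png

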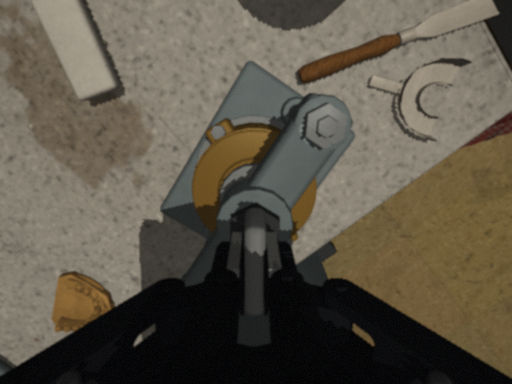

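The wing sits centred in the grip at (255,270) and turns with the hand. I'll ease out the small lateral load and continue in small steps.

```bash
python3 -m creep '[[[1,0.5,0.1],[0,0,2],0],[[1.9,1,0.17],[0,0,4],0],[[1.9,1,0.23],[0,0,6],0],[[1.9,1,0.27],[0,0,8],0],[[1.9,1,0.27],[0,0,8],0]]'
python3 st.py
python3 -m creep '[[[0,0,0.07],[0,0,2],0],[[0,0,0.13],[0,0,4],0],[[0,0,0.13],[0,0,4],0]]'; python3 st.py
```

```text
clock: 5.9
ee_pos: [0.4687, -0.2633, 0.1708]
orientation: [[0.67, -0.742, 0.001], [-0.742, -0.67, -0.002], [0.002, 0.0, -1.0]]
ft_force: [-0.5, -2.0, 8.1]
gripper_width: 0.0085
finger_force: 79.3
yaw -47.89577760510931 T [-0.422  0.209 -0.088] F [-0.5 -2.   8.1] q6 96.70263034334235
clock: 6.2
ee_pos: [0.4687, -0.2633, 0.1707]
orientation: [[0.617, -0.787, 0.001], [-0.787, -0.617, -0.002], [0.002, 0.0, -1.0]]
ft_force: [-0.8, -2.8, 8.7]
gripper_width: 0.0084
finger_force: 79.3
yaw -51.8897494842471 T [-0.421  0.199 -0.033] F [-0.8 -2.8  8.7] q6 100.70164429340001
```

```bash
for i in 1 2 3; do python3 -m creep '[[[0,0,0.07],[0,0,2],0],[[0,0,0.13],[0,0,4],0],[[0,0,0.13],[0,0,4],0]]' | grep -E "ee_pos|ft"; python3 st.py; done
```

```text
ee_pos: [0.4686, -0.2634, 0.1706]
ft_force: [-0.8, -1.6, 8.5]
yaw -55.887573290038134 T [-0.385  0.179 -0.07 ] F [-0.8 -1.6  8.5] q6 104.70147711143154
ee_pos: [0.4686, -0.2634, 0.1705]
ft_force: [-1.0, -2.7, 8.3]
yaw -59.88459529286824 T [-0.413  0.273 -0.122] F [-1.  -2.7  8.3] q6 108.70082398927981
ee_pos: [0.4685, -0.2634, 0.1703]
ft_force: [-2.3, -3.6, 8.2]
yaw -63.88429168013927 T [-0.441  0.276 -0.084] F [-2.3 -3.6  8.2] q6 112.70314557573208
```

```bash
for i in 1 2 3; do python3 -m creep '[[[0,0,0.07],[0,0,2],0],[[0,0,0.13],[0,0,4],0],[[0,0,0.13],[0,0,4],0]]' | grep -E "ee_pos|ft"; python3 st.py; done
```

```text
ee_pos: [0.4684, -0.2635, 0.1702]
ft_force: [-1.6, -2.8, 8.1]
yaw -67.8780440785233 T [-0.516  0.328 -0.071] F [-1.6 -2.8  8.1] q6 116.70266158000568
ee_pos: [0.4683, -0.2635, 0.17]
ft_force: [-1.9, -3.6, 8.2]
yaw -71.87732816104558 T [-0.481  0.361 -0.007] F [-1.9 -3.6  8.2] q6 120.70223725366648
ee_pos: [0.4682, -0.2635, 0.1699]
ft_force: [-1.4, -3.1, 7.6]
yaw -75.87559370782625 T [-0.527  0.364 -0.065] F [-1.4 -3.1  7.6] q6 124.70066417795411
```

```bash
for i in 1 2 3 4; do python3 -m creep '[[[0,0,0.07],[0,0,2],0],[[0,0,0.13],[0,0,4],0],[[0,0,0.13],[0,0,4],0]]' | grep -E "ee_pos|ft"; python3 st.py; done
```

```text
ee_pos: [0.4682, -0.2635, 0.1698]
ft_force: [-2.5, -3.2, 7.7]
yaw -79.87176395780394 T [-0.57   0.347 -0.059] F [-2.5 -3.2  7.7] q6 128.70106618883904
ee_pos: [0.4681, -0.2635, 0.1696]
ft_force: [-2.6, -2.9, 8.0]
yaw -83.87082389122568 T [-0.573  0.444 -0.081] F [-2.6 -2.9  8. ] q6 132.7031564784755
ee_pos: [0.468, -0.2635, 0.1695]
ft_force: [-2.9, -2.5, 8.3]
yaw -87.8689491708552 T [-0.587  0.522 -0.106] F [-2.9 -2.5  8.3] q6 136.70390237501206
ee_pos: [0.4679, -0.2635, 0.1693]
ft_force: [-2.7, -4.3, 8.9]
yaw -91.86989914010654 T [-0.5    0.562 -0.059] F [-2.7 -4.3  8.9] q6 140.7044841088287
```

```bash
for i in 1 2 3 4; do python3 -m creep '[[[0,0,0.07],[0,0,2],0],[[0,0,0.13],[0,0,4],0],[[0,0,0.13],[0,0,4],0]]' | grep -E "ee_pos|ft|grip"; python3 st.py; done
```

```text
ee_pos: [0.4678, -0.2635, 0.1692]
ft_force: [-2.1, -3.6, 8.2]
gripper_width: 0.0083
yaw -95.86071566072208 T [-0.627  0.569 -0.084] F [-2.1 -3.6  8.2] q6 144.70047000829982
ee_pos: [0.4678, -0.2634, 0.1691]
ft_force: [-3.0, -4.1, 8.9]
gripper_width: 0.0083
yaw -99.86018503988775 T [-0.542  0.562 -0.103] F [-3.  -4.1  8.9] q6 148.70244847097683
ee_pos: [0.4677, -0.2635, 0.1689]
ft_force: [-3.7, -3.7, 8.0]
gripper_width: 0.0086
yaw -103.86175365477834 T [-0.586  0.642 -0.027] F [-3.7 -3.7  8. ] q6 152.70333935854507
ee_pos: [0.4676, -0.2635, 0.1688]
ft_force: [-3.7, -3.7, 9.4]
gripper_width: 0.0082
yaw -107.8572366432089 T [-0.614  0.679 -0.05 ] F [-3.7 -3.7  9.4] q6 156.70281359139597
```

No seat yet at 198° and the joint range is nearly used up, so I'll regrip a half turn back and re-measure the wing while clear of it.

```bash
python3 -m creep '[[[0,0,0],[0,0,0],85],[[0,0,0],[0,0,0],85],[[0,0,0],[0,0,0],85],[[0,0,0],[0,0,0],85],[[0,0,0],[0,0,0],85],[[0,0,-20],[0,0,0],85],[[0,0,-50],[0,0,0],85],[[0,0,-80],[0,0,-8],85],[[0,0,-120],[0,0,-16],85],[[0,0,-130],[0,0,-24],85],[[0,0,-130],[0,0,-32],85],[[0,0,-130],[0,0,-40],85],[[0,0,-130],[0,0,-48],85],[[0,0,-130],[0,0,-56],85],[[0,0,-130],[0,0,-64],85],[[0,0,-130],[0,0,-72],85],[[0,0,-130],[0,0,-80],85],[[0,0,-130],[0,0,-88],85],[[0,0,-130],[0,0,-90],85]]'
python3 -m creep '[[[0,0,0],[0,0,-8],85],[[0,0,0],[0,0,-16],85],[[0,0,0],[0,0,-24],85],[[0,0,0],[0,0,-32],85],[[0,0,0],[0,0,-40],85],[[0,0,0],[0,0,-48],85],[[0,0,0],[0,0,-56],85],[[0,0,0],[0,0,-64],85],[[0,0,0],[0,0,-72],85],[[0,0,0],[0,0,-80],85],[[0,0,0],[0,0,-88],85],[[0,0,0],[0,0,-90],85],[[0,0,0],[0,0,-90],85],[[0,0,0],[0,0,-90],85]]'
python3 st.py
cat > meas.py <<'E'
from h import *; import cv2
c=optics.get_calibration("wrist");p,d=optics.capture("wrist")
X=cloud(d,c); cv2.imwrite("pics/w2.png",p[:,:,::-1])
q=X[(X[...,2]>.180)&(X[...,2]<.21)&(np.hypot(X[...,0]-.467,X[...,1]+.26)<.035)]
print(len(q),np.percentile(q[:,2],[50,75,95]))
q=q[q[:,2]>np.median(q[:,2])-.004]
print(cv2.minAreaRect((q[:,:2]*1000).astype(np.float32)))
v=np.linalg.svd((q-q.mean(0))[:,:2],full_matrices=False)[2][0]; print("yaw",np.degrees(np.arctan2(v[1],v[0])))
for lo,hi in((.074,.084),(.084,.1)):
    f=X[(X[...,2]>lo)&(X[...,2]<hi)&(np.hypot(X[...,0]-.467,X[...,1]+.261)<.06)]; print(lo,len(f),np.median(f,0) if len(f) else "", np.histogram(f[:,2],8))
E
python3 meas.py
```

```text
clock: 12.3
ee_pos: [0.4682, -0.2623, 0.2975]
orientation: [[0.952, -0.306, -0.0], [-0.306, -0.952, 0.001], [-0.001, -0.0, -1.0]]
ft_force: [-0.9, -0.5, 0.2]
gripper_width: 0.0849
finger_force: 0.0
clock: 13.7
ee_pos: [0.4683, -0.2624, 0.2976]
orientation: [[0.31, 0.951, -0.0], [0.951, -0.31, 0.0], [0.0, -0.0, -1.0]]
ft_force: [-0.0, 0.8, -0.5]
gripper_width: 0.0846
finger_force: 0.0
yaw 71.95982709047581 T [-0.017 -0.008  0.03 ] F [-0.   0.8 -0.5] q6 -23.161683437438473
577 [0.19150826 0.19207803 0.19275996]
((467.8720397949219, -261.6263732910156), (45.02770233154297, 9.229196548461914), 71.55905151367188)
yaw -108.42619906332159
0.074 2292 [ 0.49092185 -0.25445719  0.07659528] (array([ 146,  893, 1027,  155,   54,   10,    3,    4]), array([0.07403115, 0.07526095, 0.07649075, 0.07772054, 0.07895034,
       0.08018014, 0.08140993, 0.08263973, 0.08386953]))
0.084 164 [ 0.48636327 -0.24790194  0.08846746] (array([ 3,  5,  2, 11, 33, 66, 34, 10]), array([0.08414301, 0.08494022, 0.08573743, 0.08653464, 0.08733184,
       0.08812905, 0.08892626, 0.08972347, 0.09052068]))
```

The wing followed exactly (yaw 72°, dropped about 6.5 mm). The height bias visible on the lid puts the seat roughly 10–20° on. Regripping.

```bash
python3 -m creep '[[[0.8,-0.8,30],[0,0,0],85],[[0.8,-0.8,60],[0,0,0],85],[[0.8,-0.8,90],[0,0,0],85],[[0.8,-0.8,112],[0,0,0],85],[[0.8,-0.8,128],[0,0,0],85],[[0.8,-0.8,128],[0,0,0],60],[[0.8,-0.8,128],[0,0,0],30],[[0.8,-0.8,128],[0,0,0],5],[[0.8,-0.8,128],[0,0,0],0],[[0.8,-0.8,128],[0,0,0],0],[[0.8,-0.8,128],[0,0,0],0],[[0.8,-0.8,128],[0,0,0],0],[[0.8,-0.8,128],[0,0,0],0],[[0.8,-0.8,128],[0,0,0],0]]' 80
python3 st.py
for i in 1 2 3; do python3 -m creep '[[[0,0,0.07],[0,0,2],0],[[0,0,0.13],[0,0,4],0],[[0,0,0.13],[0,0,4],0]]' | grep -E "ee_pos|ft|grip"; python3 st.py; done
```

```text
clock: 15.15
ee_pos: [0.4681, -0.2618, 0.1708]
orientation: [[0.309, 0.951, 0.001], [0.951, -0.309, -0.001], [-0.001, 0.001, -1.0]]
ft_force: [-1.7, 1.1, 6.1]
gripper_width: 0.0084
finger_force: 79.5
yaw 71.99142255193705 T [ 0.09   0.241 -0.029] F [-1.7  1.1  6.1] q6 -23.15221981916555
ee_pos: [0.4681, -0.2618, 0.1707]
ft_force: [-1.2, 0.3, 5.9]
gripper_width: 0.0082
yaw 67.96308131898704 T [ 0.155  0.193 -0.059] F [-1.2  0.3  5.9] q6 -19.120989210144867
ee_pos: [0.4681, -0.2618, 0.1706]
ft_force: [-1.2, 0.3, 6.2]
gripper_width: 0.0085
yaw 63.96132274741969 T [ 0.108  0.263 -0.099] F [-1.2  0.3  6.2] q6 -15.118241519113516
ee_pos: [0.4681, -0.2619, 0.1705]
ft_force: [-1.8, 1.3, 5.7]
gripper_width: 0.0081
yaw 60.04772984657938 T [0.157 0.235 0.33 ] F [-1.8  1.3  5.7] q6 -11.182181877176681
```

Seated: the torque jumped to 0.33 N m. I'll hold briefly to confirm.

```bash
python3 -m creep '[[[0,0,0],[0,0,0],0],[[0,0,0],[0,0,0],0],[[0,0,0],[0,0,0],0]]' | grep -E "ee_pos|ft|grip"; python3 st.py
```

```text
ee_pos: [0.4681, -0.2618, 0.1705]
ft_force: [-0.3, 0.4, 5.5]
gripper_width: 0.0084
yaw 60.07894354828317 T [0.142 0.174 0.26 ] F [-0.3  0.4  5.5] q6 -11.210936017398147
```

Firmly seated at about 0.3 N m, with the contact angle near yaw 62.5. I'll back off 92° and keep the grip.

```bash
python3 -m creep '[[[0,0,-0.13],[0,0,-4],0],[[0,0,-0.33],[0,0,-10],0],[[0,0,-0.57],[0,0,-17],0],[[0,0,-0.8],[0,0,-24],0],[[0,0,-1.03],[0,0,-31],0],[[0,0,-1.27],[0,0,-38],0],[[0,0,-1.5],[0,0,-45],0],[[0,0,-1.73],[0,0,-52],0],[[0,0,-1.97],[0,0,-59],0],[[0,0,-2.2],[0,0,-66],0],[[0,0,-2.43],[0,0,-73],0],[[0,0,-2.67],[0,0,-80],0],[[0,0,-2.87],[0,0,-86],0],[[0,0,-3],[0,0,-90],0],[[0,0,-3.07],[0,0,-92],0],[[0,0,-3.07],[0,0,-92],0],[[0,0,-3.07],[0,0,-92],0],[[0,0,-3.07],[0,0,-92],0],[[0,0,-3.07],[0,0,-92],0]]'
python3 st.py
python3 - <<'E'
from h import *; import cv2
p,d=optics.capture("wrist"); cv2.imwrite("pics/w3.png",p[:,:,::-1])
E
```

```text
clock: 18.25
ee_pos: [0.4674, -0.262, 0.1735]
orientation: [[-0.883, 0.469, -0.0], [0.469, 0.883, -0.001], [-0.0, -0.001, -1.0]]
ft_force: [-2.9, 0.9, 6.2]
gripper_width: 0.0088
finger_force: 79.8
yaw 152.0421394334635 T [-0.034  0.483  0.051] F [-2.9  0.9  6.2] q6 -103.17178817538252
```

View pics/w3.png

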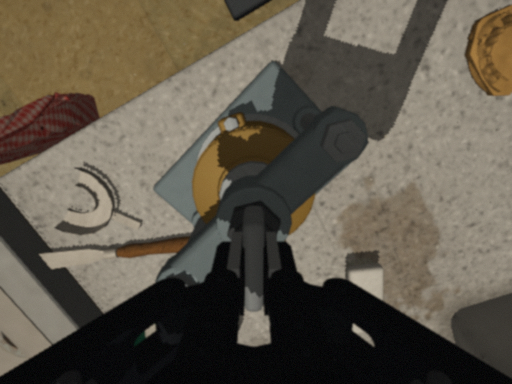

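The wing is still held in line between the fingers at (255,260), backed off about 90°, with a steady 80 N grip. Handing in.

```bash
python3 -c "
from plant import job_done;print(job_done())"
```

```text
the job is handed in; nothing more can be done
None
```

I turned the right-hand press's thumbscrew (the one with the closed flask) down until it seated at about 0.3 N m, backed it off about 90°, and handed the job in still gripping it at 80 N; no verdict came back.

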